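# Find the release notch by touch and spring the battery tray open

## Task

Open the spare-battery tray of the white remote holder: start at either end of the holder's front rim, run a fingertip along the top of the rim until it comes to the release notch, then press down inside the notch until the tray springs out, and take the hand away. Use fingertips only: do not shove, tip or lift the holder, and leave the bell, the stapler, the candy jar and the bamboo tray where they are.

Things in the scene. Friction and masses are not known exactly. Their poses are not given: they have to be found in the camera images.
- holder: White plastic remote holder, 170 mm deep (x), 260 mm wide (y), about 1 kg, loose on rubber feet. Origin: centre of its underside on the desk; x from its front to its back, y to its left, z up; its front (-x) faces the robot within 0.3 rad. Front: a flat ledge 60 mm high, x -85 to -4 mm. Behind it pockets with a 92 mm front wall, sides 105 mm; two remotes stand there at x 52 to 72, up to 178 mm high.
- rim_middle_top (a point): Point on top of the front rim half-way along it (holder x -72, y 0, z 60 mm), not the notch itself. The rim is the ledge's front 35 mm (x -85 to -50) over the whole width: level to 0.3 mm, rigid, solid but for one release notch, white in white, its centre anywhere from y -34 to +34 mm. The notch is 44 mm wide along y and runs through the rim's 35 mm in x, open to the front and above.
- rim_left (a point): Point on top of the rim near its left end: 15 mm in from the left side, 13 mm behind the front edge (holder x -72, y +115, z 60 mm). Axes as the holder's.
- rim_right (a point): The same point near the rim's right end (holder x -72, y -115, z 60 mm). Axes as the holder's.
- release_key (a joint): White rocker key; its pad, 41 mm wide, is the notch's floor, 10 mm below the rim's top. It tilts about a pivot 60 mm behind the front edge, front going down. Rad: 0 at rest, 0.2 fully down. It lets the tray go at about 0.11, the pad under a fingertip then 3 to 5 mm down (fully: 6 to 10 mm). Takes about 3 to 6 N, springs back when let go.
- tray (a joint): Tray with spare batteries under the ledge, front panel 248 mm wide, its top 36 mm above the desk. Value in m: 0 latched shut, 0.075 fully out towards the holder's front (-x). Latched, it cannot be drawn out; let go by the key, its spring pushes it out within about a second, passing below the rim, and it stays out.
- bell: Silver steel bell clicker with black foot, 84 mm across, 62 mm high, loose, beside the holder. Origin: centre of its underside, z up.
- stapler: Green plastic stapler, 130 mm long (its x), 38 mm wide, 60 mm high, loose, beside the holder on the other side from the bell. Origin: under its middle, z up.
- bamboo_tray: Round bamboo tray, 224 mm across, 22 mm high, loose, far to the right (-y). Origin: centre of its underside.
- jar: Glass candy jar with steel screw lid, 88 mm across, 110 mm high, standing on the bamboo tray. Origin: centre of its underside, z up.

How it is judged:
On the way, in this order (a step that is already met when the one before it is completed fails the run):
1. a fingertip touches the holder's front rim in an end part of it (contact force between the fingers and holder above 0.2 N and value of joint release_key below 0.03 rad and x of the grasp point in the frame of holder below -0.03 m and (y of the grasp point in the frame of holder above 0.076 m or y of the grasp point in the frame of holder below -0.076 m)), for 0.05 s.
2. the fingertip touches the rim farther in, on its way along it to the part where the notch may lie (contact force between the fingers and holder above 0.2 N and value of joint release_key below 0.03 rad and x of the grasp point in the frame of holder below -0.03 m and (y of the grasp point in the frame of holder between 0.054 and 0.073 m or y of the grasp point in the frame of holder between -0.073 and -0.054 m)), for 0.05 s.
3. the key in the notch is pressed down by the fingertip (value of joint release_key above 0.09 rad and contact force between the fingers and holder above 0.5 N), for 0.02 s.
At the end, for the whole second after the job is handed in: The tray stands at least 65 mm out and still, the release key has sprung back, the holder stands level and within 25 mm of where it stood, and bell, stapler, jar and bamboo tray within 20 mm of where they stood (value of joint tray above 0.065 m and velocity of joint tray below 0.02 m/s and value of joint release_key below 0.03 rad and distance of holder from where it was at the start of the episode below 0.025 m and angle between holder's own z axis and vertical below 0.05 rad and linear speed of holder below 0.02 m/s and distance of each of bell, stapler, bamboo_tray, jar from where it was at the start of the episode below 0.02 m); the robot touches nothing.
It fails at once if the holder is shoved more than 25 mm (distance of holder from where it was at the start of the episode above 0.025 m).
It fails at once if the holder is lifted or tipped (height (world z) of holder above 0.008 m or angle between holder's own z axis and vertical above 0.1 rad).
It fails at once if bell, stapler, jar or bamboo tray is moved, lifted or knocked over (distance of any of bell, stapler, bamboo_tray, jar from where it was at the start of the episode above 0.02 m or angle between any of bell, stapler, jar's own z axis and vertical above 0.3 rad).
It also fails if it takes over 58 s, if anything falls off the work surface, if the arm or the gripper's body presses on something with over 40 N, if the wrist force passes 120 N, or if a joint passes its speed limit or range.

## Robot

A 7-joint arm with a two-finger parallel gripper is mounted at the origin on the work surface. World frame = base frame: x ahead of the robot, y to its left, z up, the work surface at z = 0. Lengths are in m, angles in rad, forces in N, time in s.
With the tool pointing down it reaches from about 0.4 to 0.875 m from the base axis. Payload 19.3 kg.
Tool frame: the origin (TCP) lies on the front face of the gripper's body, between the roots of the fingers; the fingertips stand 73 mm ahead of it and the grasp point (between the pads) lies 54 mm ahead of it; z points along the fingers, y is the direction in which the jaws open and shut (so a half turn about z gives the same grasp; the last joint's range is limited). The gripper opens to 85 mm and grips with 20 to 120 N. Pads are 22 mm wide; open, the fingers measure 114 mm over their backs; the gripper's body (76 mm by 85 mm) begins 54 mm behind the grasp point. The pads swing forward as they close: fully open they stand 13 mm farther back than shut.
Start: joints at [1.26, 0.521, -0.036, 1.599, 0.021, 1.021, -0.113], TCP at [0.149, -0.607, 0.304] pointing down, gripper open.
Joint ranges: [-2.91, 2.91], [-0.3, 2.13], [-1.5, 1.42], [0.17, 2.43], [-1.26, 4.41], [0.16, 1.93], [-2.52, 2.52]. Speed limits (rad/s): [1.89, 1.89, 2.39, 2.39, 3.01, 3.01, 3.01].

## Interface

Orientations are given as [roll, pitch, yaw] about the fixed x, y, z axes, in that order (R = Rz(yaw) Ry(pitch) Rx(roll)).
In Python, from workcell import bot gives the robot as it stands.
- The arm moves only by the shell command python3 -m crank 'ROWS' [OPENING] [FORCE]. ROWS is a JSON object of lists of equal length, an entry for each row: "travel": the shift along the world's x, y, z in cm, a list of three; "rot": the turn, a rotation vector about the world's x, y, z in degrees, a list of three. A call has 1 to 8 rows; each row is the pose to reach, as a shift and turn from the pose commanded when the call began; what a row does not reach only later rows make up. A row lasts 1/10 s, in which the tool goes at most 50 mm and 8.59 degrees, less where a joint would pass 70% of its speed; a pose out of reach is approached as far as the arm can. A call with a gripper value outside its range is refused whole. OPENING is the opening, from -1 (shut) to 1 (fully open), so that 0 is half open, set as the call begins (- or left out, the last holds). The fingers move at their own pace and stop on an object; FORCE is the grip in N (left out, the last holds). Time passes only in rows, so rows that repeat a pose let the fingers close. It gives the time, the measured TCP pose, the force and the opening at its end, in the units of the state.
- bot.observe(): the state, without advancing time (a new reading comes with each control period).
- bot.grab_frame(name): name is "scene" or "top" or "wrist"; returns the picture (384x512x3 uint8, red, green, blue); there is no depth.
- bot.camera_model(name): a dict with "fx", "fy", "cx", "cy" (pixels), "k1" (the pictures are not rectified: a ray, as slopes to the right and down, at radius r is drawn at 1 + k1 r^2 times it, then the intrinsics apply), "R" (3x3) and "t" (3): a world point X has camera coordinates R X + t. Camera axes: x right, y down, z forward; pixel columns grow to the right and rows downward; lengths in m; the calibration is good to about 2 mm. A picture is of the moment at which its call begins: read the wrist's pose just before it. camera_model takes no time and is no camera call; for the wrist camera it gives the pose at the moment of the call.
- bot.job_done(): hands the job in, once; it reports no verdict.
Trained networks look in the newest picture that a camera, given by its name, has taken for a name from the list of things; names that differ only in an ending like _2 or _b are one class to them, and where a whole thing is asked for, a point or a joint stands for the part that bears it (a point fixed in the world has none). Each returns a list of dicts, best first, with "conf" (0 to 1); they miss things now and then, are a little off and sometimes report something else, mostly with a low value. They report only what shows in the picture. A call takes as long as a camera call.
- bot.silhouettes(camera, thing): "pixels" (384x512 bool, what is visible of it) and "box" ([centre column, centre row, width, height] in pixels, round what is visible of it).
The state is a dict: "clock": time; "qpos": joint angles; "qd": joint speeds; "joint_efforts": joint torques, N m; "position": TCP position; "tool_rot": TCP orientation; "force": force on the tool from outside, world axes, zero at the start; "moment": the same for the moment, N m; "grip_width": finger opening in m.
Only numpy, scipy, OpenCV 4.12 (cv2) and the standard library are available. Lean on these libraries where they do the work, as an engineer would, in place of code of your own. Each camera call takes 0.05 s, during which the arm holds its last target.

## Working session

There is one attempt and no reset: what is moved stays moved. The work goes in short steps, Python scripts to look and compute and a shell command to move; the robot and the scene stay as the last step left them, time stands still between calls to the robot, and variables do not carry over. Pictures are saved under pics/ and viewed, and the job is handed in when it is done.

```bash
ls; mkdir -p pics; python3 - <<'E'
from workcell import bot
import cv2,numpy as np
s=bot.observe(); print({k:np.round(v,3).tolist() for k,v in s.items()})
for n in ("scene","top"):
    im=bot.grab_frame(n); cv2.imwrite(f"pics/{n}0.png",im[:,:,::-1])
    m=bot.camera_model(n); print(n,{k:np.round(v,3).tolist() for k,v in m.items()})
    for t in ("holder","bell","stapler","jar","bamboo_tray"):
        r=bot.silhouettes(n,t)
        print(t,[(round(float(d["conf"]),2),np.round(d["box"],1).tolist()) for d in r[:2]])
E
```

```text
pics
{'clock': 0.0, 'qpos': [1.26, 0.522, -0.036, 1.6, 0.021, 1.021, -0.113], 'qd': [-0.001, 0.0, -0.002, -0.0, 0.001, -0.0, 0.001], 'joint_efforts': [-0.001, -92.712, 1.98, -36.994, 0.018, 0.008, -0.0], 'position': [0.149, -0.607, 0.303], 'tool_rot': [-3.14, 0.0, 0.241], 'force': [-0.553, 0.045, -0.984], 'moment': [-0.006, -0.028, -0.011], 'grip_width': 0.085}
scene {'fx': 434.728, 'fy': 434.728, 'cx': 260.716, 'cy': 189.037, 'k1': -0.009, 'R': [[-0.092, 0.996, -0.005], [0.593, 0.051, -0.803], [-0.8, -0.077, -0.595]], 't': [0.199, -0.268, 1.73]}
holder [(0.67, [339.3, 223.4, 107.4, 77.0])]
bell [(0.97, [262.1, 220.9, 27.8, 22.9])]
stapler [(0.62, [425.5, 250.6, 21.7, 47.6])]
jar [(0.62, [129.1, 171.4, 36.2, 41.9])]
bamboo_tray [(0.91, [124.5, 187.7, 75.3, 41.7])]
top {'fx': 391.276, 'fy': 391.276, 'cx': 261.894, 'cy': 193.857, 'k1': -0.12, 'R': [[0.022, -1.0, -0.018], [-0.984, -0.018, -0.175], [0.174, 0.022, -0.984]], 't': [-0.158, 0.562, 1.054]}
holder [(0.69, [185.2, 164.6, 102.3, 92.1])]
bell [(0.95, [260.4, 177.0, 30.5, 32.6])]
stapler [(0.85, [120.3, 143.1, 26.3, 47.1]), (0.51, [408.9, 225.2, 42.4, 31.5])]
jar [(0.66, [412.1, 222.1, 42.2, 36.3]), (0.55, [188.4, 164.1, 100.7, 91.6])]
bamboo_tray [(0.56, [414.2, 222.7, 74.9, 79.4])]
```

```bash
python3 - <<'E'
import cv2
a=cv2.imread("pics/top0.png"); cv2.imwrite("pics/top0c.png",cv2.resize(a[100:240,90:310],None,fx=3.5,fy=3.5,interpolation=cv2.INTER_CUBIC))
E
```

```text
(no output)
```

View pics/top0.png

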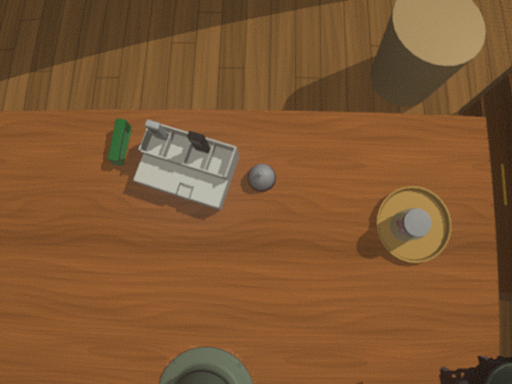

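View pics/scene0.png

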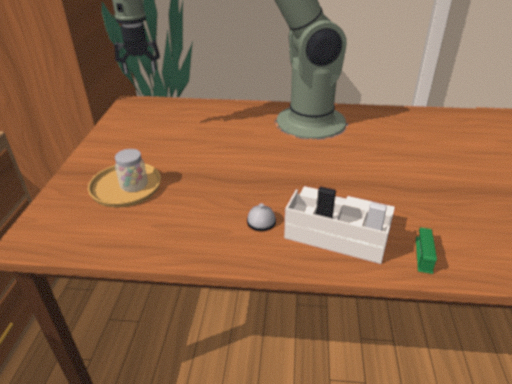

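```bash
sleep 1
```

```text
(no output)
```

View pics/top0c.png

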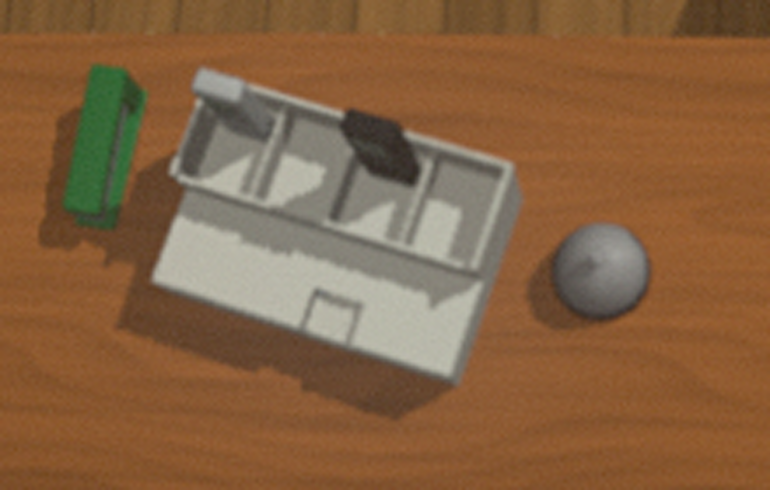

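The top view shows the notch as an outlined rectangle near crop (335,318), about full-image px (186,191). The front rim edge runs from crop (153,282) to (456,382). Next I'll compute the poses.

```bash
cat > h.py <<'E'
import numpy as np,cv2
from scipy.optimize import least_squares
from workcell import bot
def K(m): return np.array([[m["fx"],0,m["cx"]],[0,m["fy"],m["cy"]],[0,0,1.]])
def proj(m,X):
    d=np.array([m["k1"],0,0,0,0.]); return cv2.projectPoints(np.atleast_2d(X).astype(float),cv2.Rodrigues(np.array(m["R"]))[0],np.array(m["t"],float),K(m),d)[0].reshape(-1,2)
def ray(m,uv,z):
    d=np.array([m["k1"],0,0,0,0.]); p=cv2.undistortPoints(np.array(uv,float).reshape(-1,1,2),K(m),d).reshape(-1,2)
    R=np.array(m["R"]);t=np.array(m["t"]); c=-R.T@t
    v=np.c_[p,np.ones(len(p))]@R
    return c+v*((z-c[2])/v[:,2])[:,None]
def H2W(p,P):
    x,y,a=p; c,s=np.cos(a),np.sin(a); P=np.atleast_2d(P)
    return np.c_[x+c*P[:,0]-s*P[:,1],y+s*P[:,0]+c*P[:,1],P[:,2]]
E
python3 - <<'E'
from h import *
m=bot.camera_model("top")
c=lambda a:np.array(a)/3.5+[90,100]-0.36
pts=[[153,282],[456,382],[514,163],[482,275],[178,178]]
P=np.array([[-85,130,60],[-85,-130,60],[85,-130,105],[-4,-130,92],[-4,130,92]])/1000.
uv=c(pts)
r=least_squares(lambda p:(proj(m,H2W(p,P))-uv).ravel(),[0.6,0.2,0])
print(r.x,r.fun.reshape(-1,2).round(2))
print("front corners",ray(m,uv[:2],.06).round(4))
n=ray(m,c([[302,329],[352,344],[315,290],[361,304]]),.06)
x,y,a=r.x; d=n[:,:2]-[x,y]; print("notch corners holder mm",(np.c_[d@[np.cos(a),np.sin(a)],d@[-np.sin(a),np.cos(a)]]*1000).round(1))
for t in("bell","stapler"): 
    b=bot.silhouettes("top",t)[0]["box"]; print(t,ray(m,[b[:2]],.05))
# scene check: project
ms=bot.camera_model("scene")
im=cv2.imread("pics/scene0.png")
Q=np.array([[85,130,105],[85,-130,105],[85,-130,0],[85,130,0],[-4,130,92]])/1000.
for u in proj(ms,H2W(r.x,Q)): cv2.circle(im,tuple(int(v) for v in u),2,(0,0,255),-1)
cv2.imwrite("pics/s1.png",cv2.resize(im[160:290,230:450],None,fx=3.5,fy=3.5))
E
```

```text
[ 0.64027517  0.07111912 -0.2885447 ] [[ 0.45  0.06]
 [-0.76 -1.04]
 [ 0.69  0.59]
 [-0.1  -0.11]
 [-0.27  0.53]]
front corners [[ 0.596   0.2213  0.06  ]
 [ 0.5189 -0.0316  0.06  ]]
notch corners holder mm [[-84.4  -0.4]
 [-83.5 -43.3]
 [-51.    0.5]
 [-50.6 -39.3]]
bell [[ 0.61342498 -0.14167974  0.05      ]]
stapler [[0.70941358 0.27470858 0.05      ]]
```

View pics/s1.png

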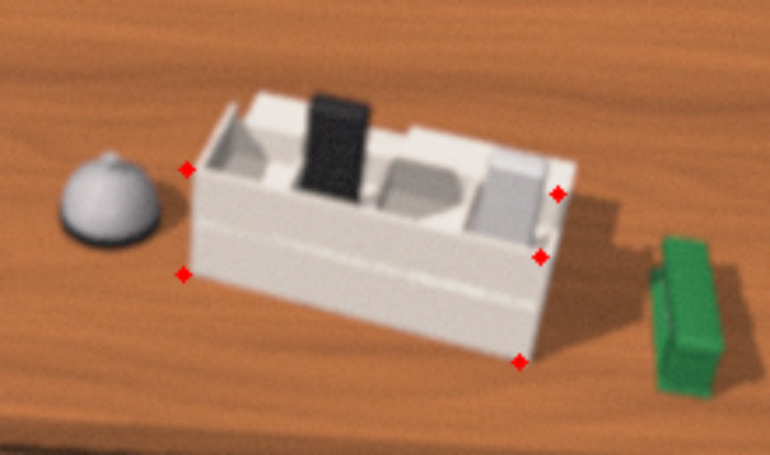

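```bash
python3 - <<'E'
from h import *
m=bot.camera_model("top");ms=bot.camera_model("scene")
im=cv2.imread("pics/top0.png")
c=lambda a:np.array(a)/3.5+[90,100]-0.36
cs=lambda a:np.array(a)/3.5+[230,160]-0.36
pts=[[153,282],[456,382],[514,163],[482,275],[178,178]]
P=np.array([[-85,130,60],[-85,-130,60],[85,-130,105],[-4,-130,92],[-4,130,92]])/1000.
uv=c(pts); us=cs([[190,272],[533,360],[195,172],[548,247]])
Ps=np.array([[85,-130,0],[85,130,0],[85,-130,105],[85,130,105]])/1000.
def f(p): return np.r_[(proj(m,H2W(p[:3],P))-uv).ravel(),(proj(ms,H2W(p[:3],Ps))-us).ravel()]
r=least_squares(f,[0.6,0.2,0],loss="soft_l1"); print(r.x,f(r.x).reshape(-1,2).round(1).tolist())
f2=lambda p:(proj(ms,H2W(p,Ps))-us).ravel()
r2=least_squares(f2,[0.6,0.1,-.3]); print(r2.x,r2.fun.reshape(-1,2).round(1).tolist())
big=cv2.resize(im[100:240,90:310],None,fx=3.5,fy=3.5,interpolation=cv2.INTER_CUBIC)
for yy in (-130,130):
  for q in ([-85,yy,60],[-85,yy,0],[-4,yy,60],[-4,yy,92],[85,yy,105]):
    u=(proj(m,H2W(r.x,np.array(q)/1000.))[0]+.36-[90,100])*3.5; cv2.circle(big,tuple(int(v) for v in u),2,(0,0,255),-1)
cv2.imwrite("pics/t1.png",big)
E
```

```text
[ 0.6382462   0.07308213 -0.27262668] [[-0.1, 1.6], [-0.8, -0.9], [-0.3, 0.5], [-0.6, -0.1], [-1.2, 1.9], [-0.8, 1.1], [-2.5, 0.5], [-1.2, -0.1], [0.1, 2.3]]
[ 0.63428003  0.07509068 -0.26026597] [[0.2, 0.6], [-1.4, -0.9], [-0.1, -0.6], [1.2, 0.9]]
```

View pics/t1.png

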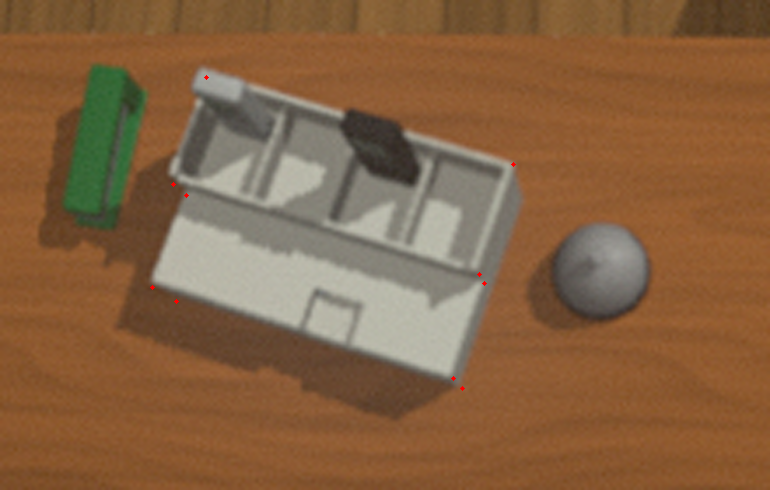

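The two-camera pose fits agree to about 5 mm. The notch centre comes out near holder y = -20 mm. I'll start from the right end, with the gripper shut and the jaw axis along holder x, so the tip is narrow along the rim.

```bash
python3 -m crank '{"travel":[[2.4,3.6,0.5],[4.8,7.2,1],[7.2,10.8,1.5],[9.6,14.4,2],[12,18,2.5],[14.4,21.6,3],[16.8,25.2,3.5],[19.2,28.8,4]],"rot":[[0,0,4],[0,0,8],[0,0,12],[0,0,16],[0,0,20],[0,0,24],[0,0,28],[0,0,32]]}' -1 20; python3 -c "
from workcell import bot; print(bot.observe()['qpos'])"
```

```text
clock: 1.5
position: [0.3417, -0.3174, 0.3444]
tool_rot: [3.141, 0.0, 0.802]
force: [1.2, 0.1, -0.1]
grip_width: -0.0004
[ 0.86772169  0.23105368 -0.29208569  1.94005723  0.07979789  0.98083818
 -0.23028416]
```

```bash
python3 -m crank '{"travel":[[2.4,3.7,0],[4.8,7.4,0],[7.2,11.1,0],[9.6,14.8,0],[12,18.5,0],[14.4,22.2,0],[16.5,25.9,0],[16.5,27,0]],"rot":[[0,0,4],[0,0,8],[0,0,12],[0,0,16],[0,0,20],[0,0,24],[0,0,28],[0,0,28]]}'; python3 - <<'E'
from h import *
print(bot.observe()['qpos'])
m=bot.camera_model("wrist"); im=bot.grab_frame("wrist"); cv2.imwrite("pics/w1.png",im[:,:,::-1])
print({k:np.round(v,3).tolist() for k,v in m.items()})
p=[0.640,0.0711,-0.2885]
for q in ([-85,130,60],[-85,-130,60],[-4,-130,60],[-4,130,60]): print(q,proj(m,H2W(p,np.array(q)/1e3)).round(1))
E
```

```text
clock: 2.3
position: [0.5077, -0.0448, 0.3439]
tool_rot: [3.141, -0.002, 1.295]
force: [-0.2, -0.1, 0.3]
grip_width: -0.0002
[ 0.39838887  0.33115473 -0.53952661  1.8310232   0.19386058  1.03084045
 -0.49300872]
{'fx': 339.1, 'fy': 339.1, 'cx': 250.444, 'cy': 189.95, 'k1': 0.018, 'R': [[0.963, -0.27, 0.0], [-0.258, -0.918, 0.302], [-0.082, -0.291, -0.953]], 't': [-0.501, 0.039, 0.448]}
[-85, 130, 60] [[ 266.9 -182.1]]
[-85, -130, 60] [[259.4 141.6]]
[-4, -130, 60] [[336.5 142.7]]
[-4, 130, 60] [[ 367.9 -180.8]]
```

View pics/w1.png

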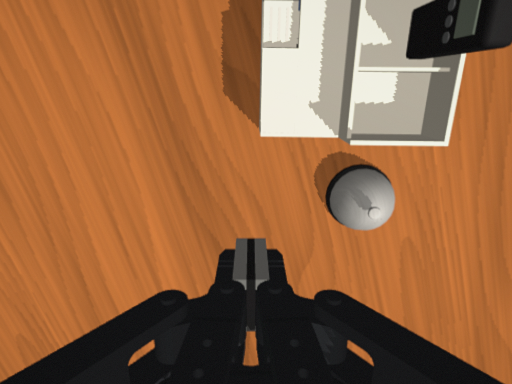

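The wrist picture shows the holder's front-right rim corner at (260,136), its front edge going up to (262,0), the ledge's back corner near (339,137), and the notch's right edge at row 48 between columns 263 and 299.

```bash
python3 - <<'E'
from h import *
m=bot.camera_model("wrist")
im=cv2.imread("pics/w1.png")
big=cv2.resize(im[0:160,210:370],None,fx=3.75,fy=3.75,interpolation=cv2.INTER_CUBIC); cv2.imwrite("pics/w1c.png",big)
W=ray(m,[[260.5,136],[262,2],[339,137],[263,48],[299,48],[299,2]],.06)
print(W.round(4)); a=np.arctan2(-(W[1]-W[0])[0],(W[1]-W[0])[1]); print("yaw",a, np.arctan2((W[2]-W[0])[1],(W[2]-W[0])[0]),"ledge",np.linalg.norm(W[2]-W[0]))
E
```

```text
[[ 0.5229 -0.0242  0.06  ]
 [ 0.557   0.0952  0.06  ]
 [ 0.6016 -0.0477  0.06  ]
 [ 0.5476  0.057   0.06  ]
 [ 0.5811  0.0474  0.06  ]
 [ 0.5901  0.0858  0.06  ]]
yaw -0.2777447880141191 -0.28935701123658025 ledge 0.08204646386041248
```

View pics/w1c.png

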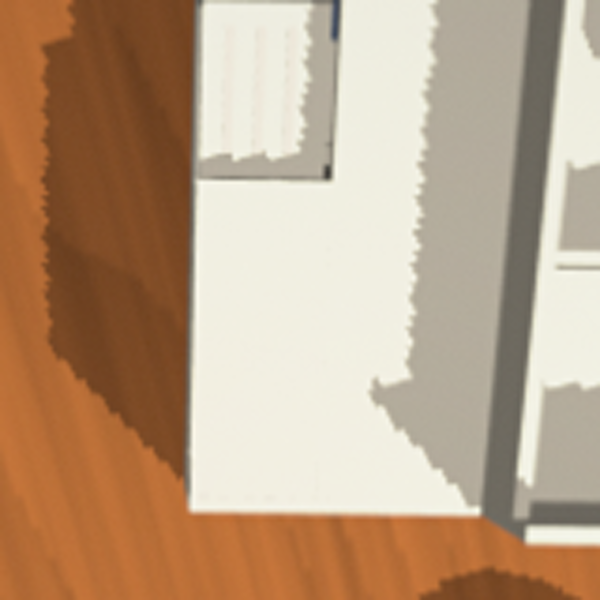

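```bash
python3 -m crank '{"travel":[[1.8,2,0],[3.4,4,-1],[3.4,4,-5],[3.4,4,-9],[3.4,4,-13],[3.4,4,-16.5],[3.4,4,-19],[3.4,4,-19]],"rot":[[0,0,0],[0,0,0],[0,0,0],[0,0,0],[0,0,0],[0,0,0],[0,0,0],[0,0,0]]}'; python3 - <<'E'
from h import *
s=bot.observe(); print(s['position'],s['tool_rot'],s['force'])
p=np.array([.6407,.0755]);a=-.283
g=np.array(s['position'][:2])-p; print("holder xy mm",(np.cos(a)*g[0]+np.sin(a)*g[1])*1e3,(-np.sin(a)*g[0]+np.cos(a)*g[1])*1e3)
m=bot.camera_model("wrist"); im=bot.grab_frame("wrist"); cv2.imwrite("pics/w2.png",im[:,:,::-1])
W=np.r_[s['position'][:2],.06]; print("under tip",proj(m,W))
for i in range(6):
  bot.grab_frame("wrist"); print(np.round(bot.observe()['force'],2))
E
```

```text
clock: 3.15
position: [0.5384, -0.0098, 0.1513]
tool_rot: [-3.137, 0.002, 1.287]
force: [0.2, -1.1, 1.3]
grip_width: 0.0002
[ 0.53842512 -0.00979774  0.15130729] [-3.13702955e+00  1.76110545e-03  1.28720108e+00] [ 0.15199176 -1.12322036  1.33925431]
holder xy mm -74.3882565809688 -110.46376000283166
under tip [[251.97692682 237.07959288]]
[0.11 0.08 1.42]
[0.47 0.96 0.11]
[ 0.41 -0.05  0.57]
[ 0.5  -0.71 -0.22]
[-0.11  0.09 -0.28]
[-0.7   0.48 -0.12]
```

View pics/w2.png

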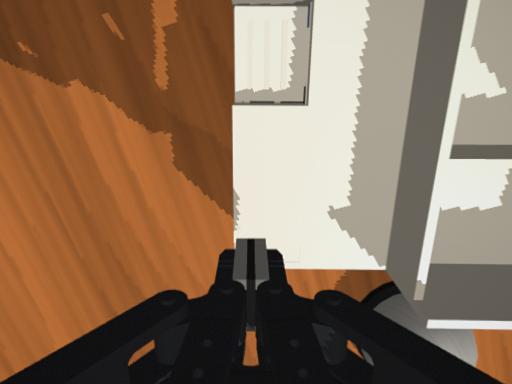

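```bash
python3 - <<'E'
from h import *
s=bot.observe(); print(np.round(s['position'],4),np.round(s['tool_rot'],4))
m=bot.camera_model("wrist")
W=ray(m,[[233.5,3],[233.5,104],[308,104],[386,268],[310,3],[235.5,225]],.06)[:,:2]; print(W.round(4))
a=np.arctan2(-(W[0]-W[1])[0],(W[0]-W[1])[1]);print("yaw",a)
g=W-np.array(s['position'][:2]); print("rel TCP in holder axes mm",(np.c_[np.cos(a)*g[:,0]+np.sin(a)*g[:,1],-np.sin(a)*g[:,0]+np.cos(a)*g[:,1]]*1e3).round(1))
E
```

```text
[ 0.5405 -0.0092  0.1551] [ 3.1398e+00 -3.0000e-04  1.2875e+00]
[[ 0.5639  0.0991]
 [ 0.5514  0.0584]
 [ 0.5854  0.0485]
 [ 0.6067 -0.0495]
 [ 0.5959  0.0898]
 [ 0.5341 -0.0017]]
yaw -0.2972651363009436
rel TCP in holder axes mm [[ -9.4 110.4]
 [ -9.4  67.8]
 [ 26.1  68.4]
 [ 75.1 -19.2]
 [ 23.9 110.9]
 [ -8.3   5.3]]
```

```bash
python3 -m crank '{"travel":[[0.2,-0.05,-0.8],[0.4,-0.1,-1.4],[0.4,-0.1,-1.6],[0.4,-0.1,-1.6]],"rot":[[0,0,0],[0,0,0],[0,0,0],[0,0,0]]}'; cat > st.py <<'E'
from h import *
F=[];Z=[]
for i in range(4):
  bot.grab_frame("wrist"); s=bot.observe(); F.append(s['force']);Z.append(s['position'])
print("F",np.mean(F,0).round(2),"pos",np.mean(Z,0).round(4),"rot",np.round(s['tool_rot'],4),"t",s['clock'])
a=-.285; g=np.mean(Z,0)[:2]-[.6407,.0755]; print("holder xy",(np.cos(a)*g[0]+np.sin(a)*g[1])*1e3,(-np.sin(a)*g[0]+np.cos(a)*g[1])*1e3)
E
python3 st.py
```

```text
clock: 3.9
position: [0.5438, -0.0099, 0.1373]
tool_rot: [-3.141, 0.0, 1.288]
force: [-0.2, -0.4, -0.9]
grip_width: -0.0001
F [-0.1  -0.65 -0.29] pos [ 0.544  -0.0099  0.1378] rot [ 3.1416 -0.      1.2879] t 4.1
holder xy -68.79633050167033 -109.14802226587815
```

```bash
python3 -m crank '{"travel":[[0,0,-0.1],[0,0,-0.2],[0,0,-0.3],[0,0,-0.3]],"rot":[[0,0,0],[0,0,0],[0,0,0],[0,0,0]]}'; python3 st.py
```

```text
clock: 4.5
position: [0.5439, -0.01, 0.1347]
tool_rot: [-3.141, 0.0, 1.288]
force: [0.4, 0.8, 0.1]
grip_width: -0.0001
F [-0.51 -0.04 -0.01] pos [ 0.544  -0.01    0.1349] rot [-3.1416 -0.      1.2879] t 4.7
holder xy -68.76551130850484 -109.19014514114406
```

```bash
python3 -m crank '{"travel":[[0,0,-0.05],[0,0,-0.1],[0,0,-0.1]],"rot":[[0,0,0],[0,0,0],[0,0,0]]}'; python3 st.py
```

```text
clock: 5.0
position: [0.544, -0.0099, 0.1338]
tool_rot: [-3.141, -0.0, 1.288]
force: [-0.2, 0.6, -0.1]
grip_width: -0.0002
F [0.02 0.08 0.03] pos [ 0.544  -0.01    0.1339] rot [-3.1415e+00  1.0000e-04  1.2880e+00] t 5.2
holder xy -68.75291334224612 -109.20388898748726
```

```bash
python3 -m crank '{"travel":[[0,0,-0.05],[0,0,-0.1],[0,0,-0.1]],"rot":[[0,0,0],[0,0,0],[0,0,0]]}'; python3 st.py
```

```text
clock: 5.5
position: [0.544, -0.01, 0.1328]
tool_rot: [-3.141, 0.0, 1.288]
force: [0.4, 0.7, 0.7]
grip_width: 0.0001
F [-0.01  0.2   0.16] pos [ 0.544  -0.01    0.1329] rot [-3.1416 -0.      1.288 ] t 5.7
holder xy -68.76797432001514 -109.21334839135646
```

```bash
python3 -m crank '{"travel":[[0,0,-0.03],[0,0,-0.06],[0,0,-0.06]],"rot":[[0,0,0],[0,0,0],[0,0,0]]}'; python3 st.py
```

```text
clock: 6.0
position: [0.5441, -0.01, 0.1326]
tool_rot: [3.141, 0.0, 1.288]
force: [-0.8, -0.5, 8.0]
grip_width: -0.0
F [-2.23 -0.64  6.73] pos [ 0.5441 -0.01    0.1326] rot [3.1414e+00 1.0000e-04 1.2880e+00] t 6.2
holder xy -68.71346389506232 -109.20196175274121
```

The tip touches at TCP z ≈ 0.1328, pressing 6.7 N, and the contact is stiff. I'll ease off slightly and slide inward.

```bash
python3 -m crank '{"travel":[[0,0,0.02],[0.14,0.48,0.02],[0.28,0.96,0.02],[0.42,1.44,0.02],[0.42,1.44,0.02]],"rot":[[0,0,0],[0,0,0],[0,0,0],[0,0,0],[0,0,0]]}'; python3 st.py
```

```text
clock: 6.7
position: [0.5486, 0.0052, 0.1326]
tool_rot: [3.141, -0.001, 1.289]
force: [1.6, 3.2, 3.1]
grip_width: -0.0002
F [0.89 2.39 3.79] pos [0.5485 0.005  0.1326] rot [ 3.1411e+00 -8.0000e-04  1.2882e+00] t 6.9
holder xy -68.63564991563295 -93.55834888842654
```

```bash
python3 -m crank '{"travel":[[0.14,0.48,0],[0.28,0.96,0],[0.42,1.44,0],[0.56,1.92,0],[0.7,2.4,0],[0.84,2.88,0],[0.84,2.88,0]],"rot":[[0,0,0],[0,0,0],[0,0,0],[0,0,0],[0,0,0],[0,0,0],[0,0,0]]}'; python3 st.py; python3 - <<'E'
from h import *
im=bot.grab_frame("wrist"); cv2.imwrite("pics/w3.png",im[:,:,::-1])
E
```

```text
clock: 7.6
position: [0.5567, 0.0328, 0.1326]
tool_rot: [3.142, 0.001, 1.288]
force: [-0.5, -0.8, 7.1]
grip_width: -0.0001
F [-0.14 -1.03  6.85] pos [0.5567 0.0328 0.1326] rot [3.1414e+00 5.0000e-04 1.2874e+00] t 7.8
holder xy -68.64215759165896 -64.59854687053871
```

View pics/w3.png

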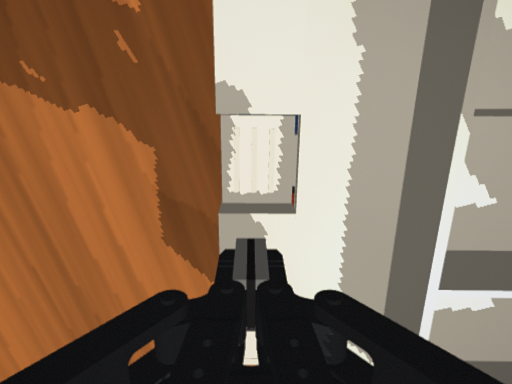

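```bash
python3 - <<'E'
from h import *
s=bot.observe()
m=bot.camera_model("wrist")
W=ray(m,[[219,114.5],[219,213],[299,114.5],[296,213],[216,20]],.06)[:,:2]
a=-.285
g=W-np.array(s['position'][:2]); print("rel TCP in holder axes mm",(np.c_[np.cos(a)*g[:,0]+np.sin(a)*g[:,1],-np.sin(a)*g[:,0]+np.cos(a)*g[:,1]]*1e3).round(1), s['position'])
g=W[1]-W[4];print(np.arctan2(g[0],-g[1]))
E
```

```text
rel TCP in holder axes mm [[-13.7  65. ]
 [-14.8  21.1]
 [ 19.5  65.1]
 [ 20.2  21.2]
 [-13.9 100.3]] [0.55665029 0.03281519 0.13259911]
-0.29588685523290664
```

```bash
python3 -m crank '{"travel":[[0.14,0.48,0.01],[0.28,0.96,0.01],[0.42,1.44,0.01],[0.56,1.92,0.01],[0.56,1.92,0.01]],"rot":[[0,0,0],[0,0,0],[0,0,0],[0,0,0],[0,0,0]]}'; python3 st.py
```

```text
clock: 8.35
position: [0.5623, 0.0523, 0.1326]
tool_rot: [-3.142, 0.001, 1.288]
force: [0.2, 0.2, 6.0]
grip_width: 0.0002
F [-0.36  0.33  4.93] pos [0.5622 0.0523 0.1326] rot [3.1415e+00 1.0000e-04 1.2877e+00] t 8.55
holder xy -68.7561692789552 -44.35363577952654
```

```bash
python3 -m crank '{"travel":[[0.14,0.48,0],[0.28,0.96,0],[0.42,1.44,0],[0.56,1.92,0],[0.64,2.2,0],[0.64,2.2,0]],"rot":[[0,0,0],[0,0,0],[0,0,0],[0,0,0],[0,0,0],[0,0,0]]}'; python3 st.py; python3 - <<'E'
from h import *
im=bot.grab_frame("wrist"); cv2.imwrite("pics/w4.png",im[:,:,::-1])
E
```

```text
clock: 9.15
position: [0.5686, 0.075, 0.1325]
tool_rot: [-3.141, -0.0, 1.289]
force: [0.3, 0.2, 0.5]
grip_width: -0.0001
F [-0.17 -0.27 -0.31] pos [0.5686 0.0743 0.1325] rot [-3.1416e+00  1.0000e-04  1.2877e+00] t 9.35
holder xy -68.90250836498736 -21.396359000361326
```

View pics/w4.png

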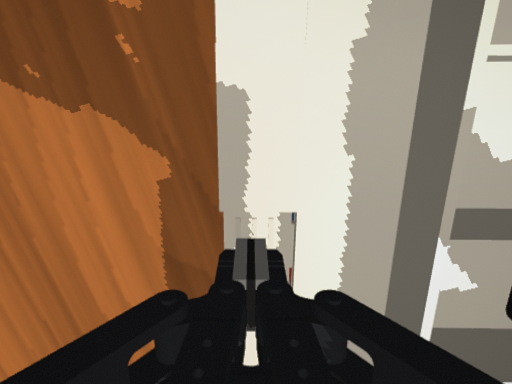

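The far edge of the notch is at row 212 and the contact force has gone to zero, so the tip is centred over the notch. I'll press down now.

```bash
python3 -m crank '{"travel":[[0,0,-0.3],[0,0,-0.6],[0,0,-0.85],[0,0,-1.0],[0,0,-1.1],[0,0,-1.15],[0,0,-1.15]],"rot":[[0,0,0],[0,0,0],[0,0,0],[0,0,0],[0,0,0],[0,0,0],[0,0,0]]}'; python3 st.py
```

```text
clock: 10.1
position: [0.5685, 0.0744, 0.1211]
tool_rot: [-3.141, 0.0, 1.288]
force: [-2.1, -0.6, 3.5]
grip_width: 0.0001
F [-2.16 -0.45  3.23] pos [0.5685 0.0744 0.1211] rot [-3.1414e+00  1.0000e-04  1.2880e+00] t 10.3
holder xy -68.94345105634459 -21.32248060668994
```

Contact with the pad is at about 3.2 N. I'll press further.

```bash
python3 -m crank '{"travel":[[0,0,-0.1],[0,0,-0.2],[0,0,-0.3],[0,0,-0.36],[0,0,-0.4],[0,0,-0.4]],"rot":[[0,0,0],[0,0,0],[0,0,0],[0,0,0],[0,0,0],[0,0,0]]}'; python3 st.py; python3 - <<'E'
from h import *
im=bot.grab_frame("wrist"); cv2.imwrite("pics/w5.png",im[:,:,::-1])
im=bot.grab_frame("top"); cv2.imwrite("pics/t5.png",im[:,:,::-1])
E
```

```text
clock: 10.9
position: [0.5687, 0.0744, 0.117]
tool_rot: [3.142, -0.0, 1.288]
force: [-1.1, 0.3, 4.1]
grip_width: 0.0001
F [-1.6  -0.82  2.72] pos [0.5687 0.0744 0.1171] rot [ 3.1415 -0.      1.288 ] t 11.1
holder xy -68.81639260032429 -21.29884074567932
```

View pics/w5.png

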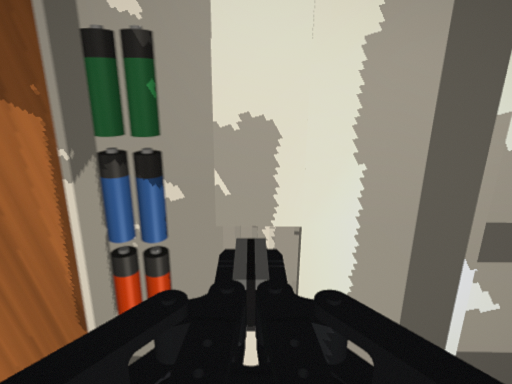

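The tray has sprung out, and the batteries show at columns 85–170. I'll back straight up.

```bash
python3 -m crank '{"travel":[[0,0,0.5],[0,0,1.5],[0,0,4],[0,0,8],[0,0,12],[0,0,16],[0,0,19],[0,0,19]],"rot":[[0,0,0],[0,0,0],[0,0,0],[0,0,0],[0,0,0],[0,0,0],[0,0,0],[0,0,0]]}'
python3 -m crank '{"travel":[[-2,-3,0],[-4,-6,0],[-6,-9,0],[-7,-12,0],[-8,-15,0],[-8,-18,0],[-8,-20,0],[-8,-20,0]],"rot":[[0,0,0],[0,0,0],[0,0,0],[0,0,0],[0,0,0],[0,0,0],[0,0,0],[0,0,0]]}'
python3 st.py; python3 - <<'E'
from h import *
im=bot.grab_frame("top"); cv2.imwrite("pics/t6.png",cv2.resize(im[100:240,90:310,::-1],None,fx=3.5,fy=3.5,interpolation=cv2.INTER_CUBIC))
E
```

```text
clock: 12.0
position: [0.5697, 0.0749, 0.3119]
tool_rot: [3.136, -0.003, 1.288]
force: [-0.0, 0.2, -0.7]
grip_width: 0.0001
clock: 12.8
position: [0.4881, -0.1282, 0.307]
tool_rot: [-3.141, 0.001, 1.284]
force: [-0.3, 0.3, -0.3]
grip_width: -0.0003
F [ 0.52  0.36 -0.1 ] pos [ 0.4885 -0.1254  0.307 ] rot [-3.1414e+00 -3.0000e-04  1.2891e+00] t 13.0
holder xy -89.62268423379865 -235.57262975614418
```

View pics/t6.png

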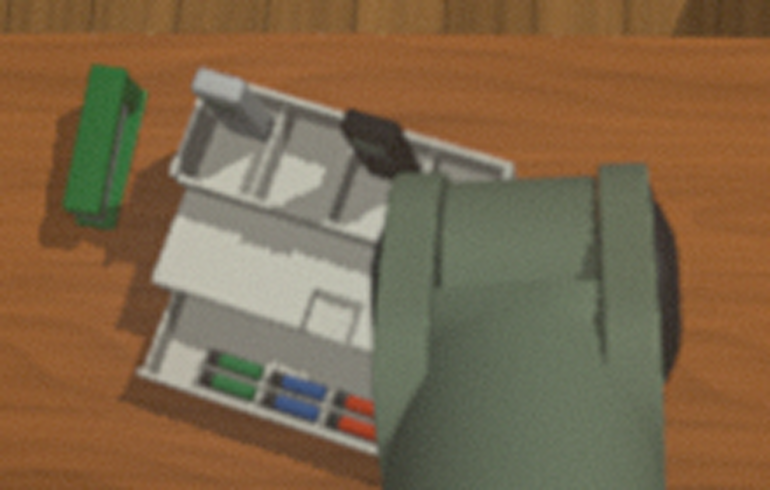

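```bash
python3 - <<'E'
from h import *
m=bot.camera_model("top")
w=ray(m,[np.array([138,376])/3.5+[89.64,99.64]],.036)[0]; a=-.285; g=w[:2]-[.6407,.0755]
print("tray corner holder",np.cos(a)*g[0]+np.sin(a)*g[1],-np.sin(a)*g[0]+np.cos(a)*g[1])
im=bot.grab_frame("scene"); cv2.imwrite("pics/s6.png",im[:,:,::-1])
b=bot.silhouettes("scene","bell"); print([(d["conf"],d["box"]) for d in b[:1]])
d=np.abs(im[:,:,::-1].astype(int)-cv2.imread("pics/scene0.png")).max(2)
print((d[195:270,240:290]>40).sum(),(d[225:280,405:445]>40).sum())
E
```

```text
tray corner holder -0.1596729964350273 0.12097724616931882
[(0.9, [261.4, 219.7, 27.7, 26.6])]
0 0
```

View pics/s6.png

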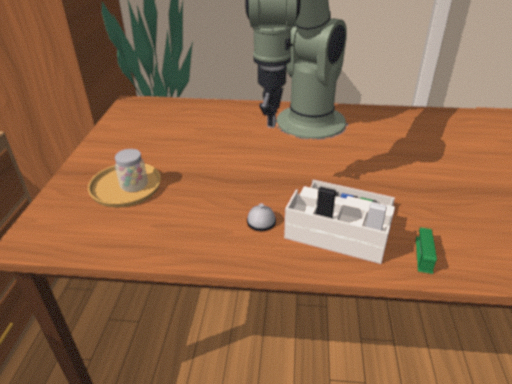

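```bash
python3 -c "
from workcell import bot; print(bot.job_done())"
```

```text
the job is handed in; nothing more can be done
None
```

The tray is open and the job is handed in, at about 13 s of the 58 s allowed; handing in reports no verdict.

I used the shut fingertips. They touched the rim's right end at holder y of about -110 mm, pressing 4 to 7 N. I slid them along the rim top, past y of about -65 mm, until the force dropped to zero over the notch at y of about -22 mm. I then pressed the key until the tray sprang out, and took the hand straight up and away.

**Last checks:**
- **Tray:** its front panel measures about 75 mm out in the top picture.
- **Holder:** its front-left corner is at the same pixel as at the start.
- **Bell and stapler:** the areas around them in the scene picture are unchanged from the first picture.
- **Jar and bamboo tray:** they look unmoved in the same picture, but I did not measure them.
- **Robot:** the tool force reads about zero, so nothing is being touched.

**Not checked or in disagreement:**
- **Key angle:** I could not read it directly. That it went far enough follows from the tray springing out, and that it sprang back I only assume.
- **Holder position:** the cameras disagreed on it by about 5 mm at the start, so I worked from the wrist camera.

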